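# Break the desiccator's seal and hold the lid just off it

## Robot

A 6-joint arm with a two-finger parallel gripper is mounted at the origin on a cart in front of the work surface, level with it; the furniture and walls round the work are solid. World frame = base frame: x ahead of the robot, y to its left, z up, the work surface at z = 0. Lengths are in m, angles in rad, forces in N, time in s.
With the tool pointing down it reaches from about 0.25 to 0.775 m from the base axis. Payload 4 kg.
Tool frame: the origin (TCP) lies midway between the tips of the shut fingers; the grasp point (between the pads) lies 19 mm behind it (robot.tcp_to_grasp is the distance from the TCP to the grasp point, in m); z points along the fingers, y is the line along which they close (so a half turn about z gives the same grasp; the last joint's range is limited). The gripper opens to 94 mm and grips with 3 to 60 N. Pads are 16 mm wide; open, the fingers measure 119 mm over their backs; the gripper's body (75 mm by 177 mm) begins 78 mm behind the grasp point.
Start: joints at [-1.223, 0.087, 1.371, -0, 1.684, -0.103], TCP at [0.24, -0.495, 0.206] pointing down, gripper open.
Joint ranges: [-3.1, 3.1], [-0.76, 2.03], [0.27, 2.55], [-1.08, 4.22], [0.17, 2.65], [-2.57, 2.57]. Speed limits (rad/s): [2.79, 2.79, 3.14, 3.14, 3.14, 3.14].

## Interface

Orientations are given as [roll, pitch, yaw] about the fixed x, y, z axes, in that order (R = Rz(yaw) Ry(pitch) Rx(roll)).
In Python, from bench import robot, viewer gives the robot as it stands. The module is installed in compiled form; this text tells all that it offers.
- The arm moves only by the shell command python3 -m handwheel 'ROWS' [OPENING]. ROWS is JSON, a list of rows, each a list of 6 numbers: the shift along the tool's x, y, z in units of 0.2 m (1.0 is 0.2 m), then the turn, a rotation vector about the tool's x, y, z in units of 30 degrees (1.0 is 30 degrees). In form: [[x, y, z, wx, wy, wz], ...]. A call has 1 to 10 rows; each row is the pose to reach, as a shift and turn from the pose commanded when the call began, along the tool's axes at that moment; what a row does not reach only later rows make up. A row lasts 1/12 s, in which the tool goes at most 41.7 mm and 7.16 degrees, less where a joint would pass 70% of its speed; a pose out of reach is approached as far as the arm can. A call with a number of a shift or a turn outside -1 to 1 is refused whole. A call with a gripper value outside its range is refused whole. OPENING is the gripper's target within -1 to 1 (shut at 1, half-way at 0, fully open at -1), set as the call begins (- or left out, the last holds). The fingers move at their own pace and stop on an object; the grip force is fixed at half the most. Time passes only in rows, so rows that repeat a pose let the fingers close. It gives the time, the measured TCP pose, the force, the opening and the grip force at its end, in the units of the state.
- robot.get_obs(): the state, without advancing time (a new reading comes with each control period).
- viewer.snapshot(name): name is "scene" or "top" or "wrist"; returns the picture (420x560x3 uint8, red, green, blue); there is no depth.
- viewer.calibration(name): a dict with "fx", "fy", "cx", "cy" (pixels), "R" (3x3) and "t" (3): a world point X has camera coordinates R X + t. Camera axes: x right, y down, z forward; pixel columns grow to the right and rows downward; lengths in m; the calibration is good to about 2 mm. A picture is of the moment at which its call begins: read the wrist's pose just before it. calibration takes no time and is no camera call; for the wrist camera it gives the pose at the moment of the call.
- robot.close_job(): hands the job in; it is judged then, once.
The state is a dict: "time": time; "joint_positions": joint angles; "qvel": joint speeds; "joint_torque": joint torques, N m; "tool_pos": TCP position; "ee_rot": TCP orientation; "wrist_force": force on the tool from outside, world axes, zero at the start; "wrist_torque": the same for the moment, N m; "width": finger opening in m; "finger_force": force on a finger pad.
Only numpy, scipy, OpenCV 4.12 (cv2) and the standard library are available. Lean on these libraries where they do the work, as an engineer would, in place of code of your own. Each camera call takes 0.05 s, during which the arm holds its last target. There are 200 camera calls.

## Task

Vent the desiccator: take the hold-down arm by its red knob and swing it back and out to the left until no part of it is over the lid. Then pull the lid straight up by its black knob until the sticky seal lets go, and hold it level over the pot with a gap of about 20 mm, never more than 50 mm even as the seal breaks. Finish while still holding the lid there, and leave the two bottles, the slide box and the cotton bud pot where they stand.

Things in the scene. Friction and masses are not known exactly. Their poses are not given: they have to be found in the camera images.
- desiccator: white round pot, 144 mm across, fixed to the bench; its rim, on which the lid sits, is at height 65.5 mm. Origin under the middle of the pot, on the bench; z up; place and yaw differ each time. A steel post 21 mm thick, which bears the hold-down arm, stands at x -50 mm, y +100 mm in the pot's frame (front left)
- lid: loose clear lid, 142 mm across, 8 mm thick, with a plug 104 mm across and 11 mm deep below; about 0.25 kg. Origin: middle of the flange's underside, 65.5 mm up over the pot's middle when shut; z up. Sprung lips in the pot hold the plug: a straight pull peaks at 10 to 20 N about 4 mm up, drops to nothing at 6 to 10 mm, then to the weight (2.5 N)
- lid_knob (a point): on the axis of the lid's black round upright knob, 26 mm thick and 50 mm tall, in the middle of the lid; the point is 38 mm above the lid's origin, 30 mm above the lid's top face and 20 mm below the knob's top (knob from height 73.5 to 123.5 mm when shut)
- hold_arm (a joint): swing angle of the arm about its post, rad. 0: it points along -1.107 rad from the pot's x axis, its rubber foot 2 mm above the lid's knob, blocking it (starts within 0.15 of that). Growing: anticlockwise from above, over the lid's rear and out to the left. Clear of the lid from 0.9 on (further leaves more room); stops at -0.3 and 2.2. Stays where left; about 1 N at its knob moves it
- swing_pivot (a point): on the axis of the arm's post, at height 124 mm; the arm's hub there is 30 mm across and reaches up to 145 mm
- swing_knob (a point): the red upright knob at the arm's free end, 120 mm from the post axis: a round peg 16 mm thick that stands from height 140 mm to 182 mm; the point is on its axis at height 168 mm. The aluminium arm below it is 18 mm wide with its top at 139 mm, and its round end under the knob is 26 mm across
- saline_bottle: tall white bottle with blue cap, 64 mm thick, 165 mm high, loose; to be left alone; origin under its middle
- dropper_bottle: small brown bottle with black cap, 34 mm thick, 78 mm high, loose; to be left alone; origin under its middle
- slide_case: dark green flat slide box, 86 x 165 x 34 mm, loose; to be left alone; origin under its middle
- buds_pot: round pot of blue cotton buds, 77 mm thick, 80 mm high, loose; to be left alone; origin under its middle
Things that resemble listed ones, but are neither listed nor needed, are in the scene too. Of the things shaped like the lid, the clear one is meant.

How it is judged:
By the outcome, as a careful person would: the job done as asked, in the order asked, and still so for the second after the job is handed in, while the arm keeps its last pose, push and grip.
It also fails if it takes over 43 s, if anything falls off the work surface, if the arm or the gripper's body presses on something with over 40 N, if the wrist force passes 120 N, or if a joint passes its speed limit or range.

## Working session

There is one attempt and no reset: what is moved stays moved. The work goes in short steps, Python scripts to look and compute and a shell command to move; the robot and the scene stay as the last step left them, time stands still between calls to the robot, and variables do not carry over. Pictures are saved under pics/ and viewed, at most 10 in all, crops included, and the job is handed in when it is done.

```bash
mkdir -p pics; python3 - <<'E'
from bench import robot, viewer
import cv2
for n in("scene","top"):
    cv2.imwrite(f"pics/{n}0.png",viewer.snapshot(n)[:,:,::-1])
o=robot.get_obs(); print(o["time"],o["tool_pos"],o["ee_rot"],o["width"])
E
```

```text
0.1 [ 0.23943378 -0.49458609  0.20443792] [-3.13960007e+00 -1.83368437e-04  4.50785621e-01] 0.09359809455333029
```

View pics/scene0.png

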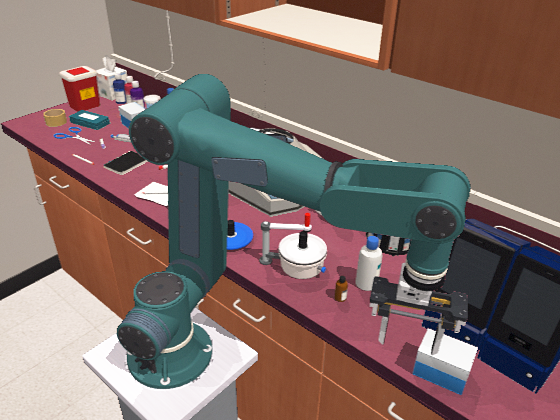

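View pics/top0.png

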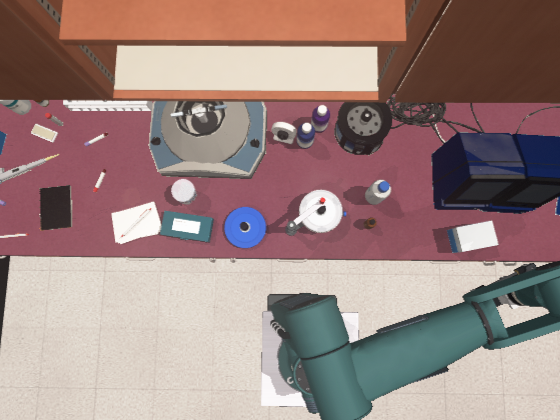

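Candidates for the lid: the clear lid on the white pot at top (321,211), with a black knob under the arm, and the blue lid at (245,228), a decoy. The only red peg on the arm is at (323,201), with the post at (292,229). I'll check this in a crop and measure.

```bash
cat > h.py <<'E'
import numpy as np, cv2
from bench import robot, viewer
from scipy.spatial.transform import Rotation as Ro
def ray(name,u,v,z,c=None):
    c=c or viewer.calibration(name); R=np.array(c["R"]); t=np.array(c["t"])
    d=R.T@[(u-c["cx"])/c["fx"],(v-c["cy"])/c["fy"],1]; o=-R.T@t
    return o+d*(z-o[2])/d[2]
def proj(name,X,c=None):
    c=c or viewer.calibration(name); p=np.array(c["R"])@X+np.array(c["t"])
    return c["fx"]*p[0]/p[2]+c["cx"],c["fy"]*p[1]/p[2]+c["cy"]
def pose():
    o=robot.get_obs(); return np.array(o["tool_pos"]),Ro.from_euler("xyz",o["ee_rot"]),o
def rows(target,yaw=None):
    p,R,o=pose(); d=R.inv().apply(np.array(target)-p)
    print("shift units",np.round(d/0.2,3),"steps",np.linalg.norm(d)/.0417)
    if yaw is not None:
        T=Ro.from_euler("xyz",[np.pi,0,yaw]); print("turn units",np.round(np.degrees((R.inv()*T).as_rotvec())/30,3))
E
python3 - <<'E'
from h import *
im=viewer.snapshot("top")[:,:,::-1]
cv2.imwrite("pics/c1.png",cv2.resize(im[160:260,220:400],None,fx=4.4,fy=4.4,interpolation=cv2.INTER_CUBIC))
for n,u,v,z in[("pot",321,211,.07),("red",323,201,.182),("post",292,229,.145),("saline",384,186,.165),("dropper",370,223,.078),("case",186,226,.034),("buds",183,190,.08)]: print(n,ray("top",u,v,z).round(3))
p,R,o=pose();print(R.as_matrix().round(2)); c=viewer.calibration("top");print(-np.array(c["R"]).T@c["t"])
E
```

```text
pot [ 0.477 -0.032  0.07 ]
red [ 0.492 -0.029  0.182]
post [0.409 0.063 0.145]
saline [ 0.544 -0.219  0.165]
dropper [ 0.439 -0.19   0.078]
case [0.427 0.419 0.034]
buds [0.541 0.423 0.08 ]
[[ 0.9   0.44 -0.  ]
 [ 0.44 -0.9   0.  ]
 [ 0.   -0.   -1.  ]]
[0.26879309 0.07838146 1.47902318]
```

View pics/c1.png

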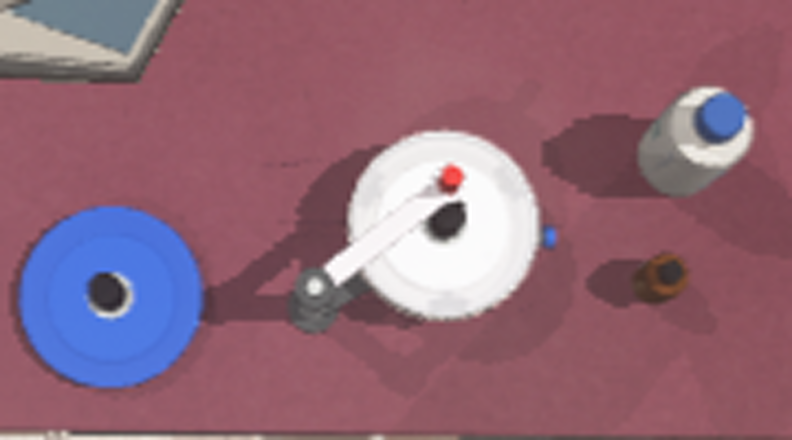

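The crop confirms it: the red knob is at crop (452,177), the arm runs to the hub at (316,287), and the clear lid with its black knob is under the arm at (446,220). The blue lid at (110,297) is the decoy. Now I'll approach above.

```bash
python3 -m handwheel '[[1,-0.8,-0.33,0,0,-0.95],[1,-0.8,-0.33,0,0,-0.95],[1,-0.8,-0.33,0,0,-0.95],[1,-0.8,-0.33,0,0,-0.95],[1,-0.8,-0.33,0,0,-0.95],[1,-0.8,-0.33,0,0,-0.95],[1,-0.8,-0.33,0,0,-0.95]]' -1
python3 - <<'E'
from h import *
for n,u,v,z in[("red",322.7,200.2,.182),("post",291.8,225.2,.145),("pot",320.9,211.1,.0735)]: print(n,ray("top",u,v,z).round(4))
rows([.46,-.03,.27],np.radians(110))
E
```

```text
time: 0.73
tool_pos: [0.3516, -0.2602, 0.2735]
ee_rot: [3.139, -0.002, 0.953]
wrist_force: [0.2, 0.2, 0.8]
width: 0.0942
finger_force: 0.0
red [ 0.4941 -0.0284  0.182 ]
post [0.4209 0.0642 0.145 ]
pot [ 0.4766 -0.0314  0.0735]
shift units [ 1.252 -0.225  0.019] steps 6.101555884721124
turn units [ 0.007 -0.    -1.847]
```

```bash
python3 -m handwheel '[[1,-0.23,0,0,0,-0.95],[1,-0.23,0,0,0,-0.95],[1,-0.23,0,0,0,-0.95],[1,-0.23,0,0,0,-0.95],[1,-0.23,0,0,0,-0.95],[1,-0.23,0,0,0,-0.95]]'
python3 - <<'E'
from h import *
rows([.46,-.03,.27],np.radians(110))
c=viewer.calibration("wrist");im=viewer.snapshot("wrist")
cv2.imwrite("pics/w1.png",im[:,:,::-1]);import json;json.dump({k:np.array(v).tolist() for k,v in c.items()},open("w1.json","w"))
E
```

```text
time: 1.23
tool_pos: [0.4305, -0.0686, 0.2711]
ee_rot: [3.141, -0.003, 1.455]
wrist_force: [-0.8, 1.1, 0.6]
width: 0.0939
finger_force: 0.0
shift units [0.209 0.124 0.006] steps 1.16577619509007
turn units [ 0.002 -0.006 -0.887]
```

View pics/w1.png

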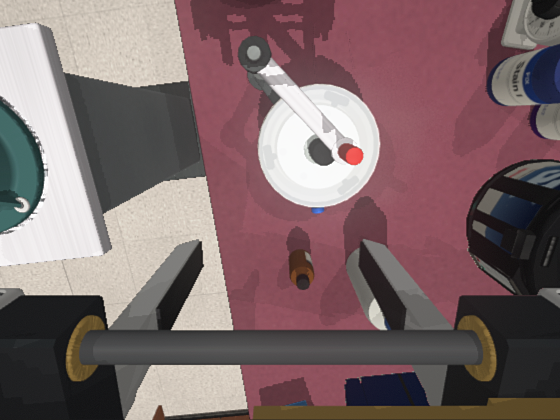

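The wrist view shows the red knob top at (354,156), the hub top at (254,52), and the lid circle centred near (320,147).

```bash
python3 - <<'E'
from h import *
import json
c=json.load(open("w1.json"));print("v",np.abs(robot.get_obs()["qvel"]).max())
r,h,l=ray(0,354,156,.182,c),ray(0,254,52,.145,c),ray(0,320,147,.0735,c)
print(r,h,l,np.linalg.norm((r-h)[:2]),np.linalg.norm((l-h)[:2]))
d=(r-h)[:2];q=(h-l)[:2];yaw=np.arctan2(q[1],q[0])-np.arctan2(.1,-.05);a=np.arctan2(d[1],d[0]);print("yaw",yaw,"arm",a,"theta",a+1.107-yaw)
rows([r[0],r[1],.23],np.radians(115))
E
```

```text
v 0.08265380425691023
[ 0.49629123 -0.02784342  0.182     ] [0.4229567  0.06656719 0.145     ] [ 0.48082862 -0.02827666  0.0735    ] 0.1195462908514135 0.11110587099517333
yaw 0.08422438046767988 arm -0.9103866185077223 theta 0.11238900102459781
shift units [0.256 0.305 0.206] steps 2.1499860822028043
turn units [-1.000e-03 -1.000e-03 -1.059e+00]
```

```bash
python3 -m handwheel '[[0.256,0.305,0,0,0,-1],[0.256,0.305,0,0,0,-1],[0.256,0.305,0,0,0,-1],[0.256,0.305,0.1,0,0,-1],[0.256,0.305,0.25,0,0,-1],[0.256,0.305,0.35,0,0,-1],[0.256,0.305,0.35,0,0,-1]]'
python3 - <<'E'
from h import *
rows([.4957,-.028,.150]); print(pose()[0])
E
```

```text
time: 1.87
tool_pos: [0.493, -0.0325, 0.1958]
ee_rot: [-3.132, -0.005, 1.967]
wrist_force: [-0.2, -0.5, -1.0]
width: 0.094
finger_force: 0.0
shift units [0.015 0.023 0.229] steps 1.1065557560623835
[ 0.4930436  -0.0325226   0.19584431]
```

```bash
python3 -m handwheel '[[0.015,0.02,0.12,0,0,0],[0.015,0.02,0.225,0,0,0],[0.015,0.02,0.225,0,0,0],[0.015,0.02,0.225,0,0,0]]' -1
python3 -m handwheel '[[0,0,0,0,0,0],[0,0,0,0,0,0],[0,0,0,0,0,0],[0,0,0,0,0,0],[0,0,0,0,0,0],[0,0,0,0,0,0],[0,0,0,0,0,0]]' 1
```

```text
time: 2.2
tool_pos: [0.4982, -0.0281, 0.1566]
ee_rot: [-3.14, -0.0, 1.968]
wrist_force: [0.2, -0.1, 0.3]
width: 0.0939
finger_force: 0.0
time: 2.78
tool_pos: [0.4987, -0.0271, 0.1566]
ee_rot: [3.141, 0.0, 1.969]
wrist_force: [-0.7, -0.2, 0.7]
width: 0.0509
finger_force: 0.0
```

```bash
python3 -m handwheel '[[0,0,0.03,0,0,0],[0,0,0.03,0,0,0],[0,0,0.03,0,0,0],[0,0,0.03,0,0,0],[0,0,0.03,0,0,0],[0,0,0.03,0,0,0],[0,0,0.03,0,0,0],[0,0,0.03,0,0,0]]'
python3 - <<'E'
from h import *
p,R,o=pose();print(o["width"],o["finger_force"],p)
P=np.array([.4225,.066]); d=p[:2]-P; print(np.linalg.norm(d))
# arc: waypoints relative to current tool frame, per 0.4 rad
for k in range(1,10):
    a=.1*k; w=P+Ro.from_euler("z",a).as_matrix()[:2,:2]@d
    print(k,np.round(R.inv().apply([*(w-p[:2]),0])/.2,3), round(-np.degrees(a)/30,3))
E
```

```text
time: 3.45
tool_pos: [0.4984, -0.0271, 0.1504]
ee_rot: [-3.141, -0.0, 1.969]
wrist_force: [-1.3, -0.4, -0.5]
width: 0.0151
finger_force: 30.0
0.015050755101869621 29.99989539384842 [ 0.4984452  -0.02707261  0.15039184]
0.12012570247109361
1 [ 0.02   0.057 -0.   ] -0.191
2 [ 0.045  0.111 -0.   ] -0.382
3 [ 0.076  0.163 -0.   ] -0.573
4 [ 0.111  0.211 -0.   ] -0.764
5 [ 0.152  0.256 -0.   ] -0.955
6 [ 0.196  0.296 -0.   ] -1.146
7 [ 0.245  0.331 -0.   ] -1.337
8 [ 0.296  0.362 -0.   ] -1.528
9 [ 0.351  0.387 -0.   ] -1.719
```

```bash
python3 -m handwheel '[[0.02,0.057,0,0,0,-0.19],[0.045,0.111,0,0,0,-0.38],[0.076,0.163,0,0,0,-0.57],[0.111,0.211,0,0,0,-0.76],[0.152,0.256,0,0,0,-0.955],[0.152,0.256,0,0,0,-0.955]]'
python3 - <<'E'
from h import *
p,R,o=pose();print(np.linalg.norm(p[:2]-[.4225,.066]),p,o["wrist_force"],o["joint_positions"][5])
E
```

```text
time: 3.95
tool_pos: [0.5345, 0.0223, 0.1504]
ee_rot: [3.141, -0.001, 2.473]
wrist_force: [-0.9, 0.2, 0.3]
width: 0.0155
finger_force: 30.0
0.12019756514233793 [0.53445701 0.02226121 0.15039871] [-0.93403921  0.19276852  0.25930357] -0.9671131076325824
```

```bash
python3 -m handwheel '[[0.02,0.057,0,0,0,-0.19],[0.045,0.111,0,0,0,-0.38],[0.076,0.163,0,0,0,-0.57],[0.111,0.211,0,0,0,-0.76],[0.152,0.256,0,0,0,-0.955],[0.152,0.256,0,0,0,-0.955]]'
python3 -m handwheel '[[0.02,0.057,0,0,0,-0.19],[0.045,0.111,0,0,0,-0.38],[0.076,0.163,0,0,0,-0.57],[0.111,0.211,0,0,0,-0.76],[0.152,0.256,0,0,0,-0.955],[0.152,0.256,0,0,0,-0.955],[0.152,0.256,0,0,0,-0.955]]'
python3 - <<'E'
from h import *
p,R,o=pose();d=p[:2]-[.4225,.066];print(np.linalg.norm(d),"theta",np.arctan2(d[1],d[0])+1.107-.09,o["joint_positions"][5])
E
```

```text
time: 4.45
tool_pos: [0.5419, 0.0808, 0.1504]
ee_rot: [3.141, -0.0, 2.97]
wrist_force: [-0.8, 0.9, 0.4]
width: 0.0154
finger_force: 30.0
time: 5.03
tool_pos: [0.5211, 0.1351, 0.1504]
ee_rot: [-3.141, 0.001, -2.819]
wrist_force: [1.0, 0.8, -1.7]
width: 0.0156
finger_force: 30.0
0.12044647508574426 theta 1.6282606197485907 -1.745291808971898
```

```bash
python3 -m handwheel '[[0,0,0,0,0,0],[0,0,0,0,0,0],[0,0,0,0,0,0],[0,0,0,0,0,0],[0,0,0,0,0,0],[0,0,-0.2,0,0,0],[0,0,-0.45,0,0,0],[0,0,-0.45,0,0,0],[0,0,-0.45,0,0,0]]' -1
python3 - <<'E'
from h import *
p,R,o=pose();print(o["joint_positions"][5]); rows([.42,-.03,.235],np.radians(150))
E
```

```text
time: 5.78
tool_pos: [0.5231, 0.1356, 0.2455]
ee_rot: [-3.14, 0.009, -2.814]
wrist_force: [0.0, 0.3, -0.1]
width: 0.0722
finger_force: 0.0
-1.749232139093002
shift units [ 0.755 -0.618  0.046] steps 4.684435253293728
turn units [0.004 0.018 1.625]
```

```bash
python3 -m handwheel '[[0.3,-0.9,0,0,0,0.95],[0.3,-0.9,0,0,0,0.95],[0.3,-0.9,0,0,0,0.95],[0.3,-0.9,0,0,0,0.95],[0.3,-0.9,0,0,0,0.95],[0.3,-0.9,0,0,0,0.95]]'
python3 -m handwheel '[[0,0,0,0,0,0.65],[0,0,0,0,0,0.65],[0,0,0,0,0,0.65],[0,0,0,0,0,0.65],[0,0,0,0,0,0.65]]'
python3 - <<'E'
from h import *
import json
c=viewer.calibration("wrist");im=viewer.snapshot("wrist")
cv2.imwrite("pics/w2.png",im[:,:,::-1]);json.dump({k:np.array(v).tolist() for k,v in c.items()},open("w2.json","w"))
print(np.abs(robot.get_obs()["qvel"]).max(), proj(0,np.array([.479,-.03,.1235]),c))
E
```

```text
time: 6.28
tool_pos: [0.5212, -0.0587, 0.2379]
ee_rot: [-3.14, -0.004, 2.965]
wrist_force: [-0.5, -0.3, -0.1]
width: 0.0937
finger_force: 0.0
time: 6.7
tool_pos: [0.5217, -0.0536, 0.2391]
ee_rot: [-3.141, -0.002, 2.635]
wrist_force: [0.3, 0.6, -0.2]
width: 0.0943
finger_force: 0.0
0.009035493151526498 (np.float64(280.5637891832499), np.float64(151.73169360784846))
```

View pics/w2.png

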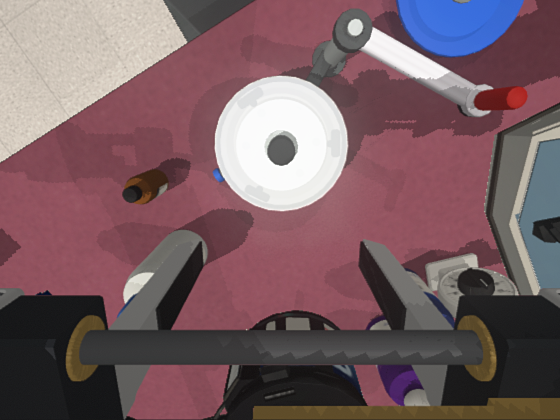

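The hold-down arm is fully clear of the lid, with its red knob at (515,97). The lid knob top is at (282,150), 1–2 px from my estimate.

```bash
python3 - <<'E'
from h import *
import json
c=json.load(open("w2.json")); k=ray(0,282,150,.1235,c); l=ray(0,281.5,143.5,.0735,c); print(k,l)
rows([k[0],k[1],.086])
E
```

```text
[ 0.47827535 -0.02811117  0.1235    ] [ 0.47647849 -0.0275389   0.0735    ]
shift units [0.251 0.006 0.767] steps 3.8724280823251753
```

```bash
python3 -m handwheel '[[0.255,0.005,0.1,0,0,0],[0.255,0.005,0.15,0,0,0],[0.255,0.005,0.3,0,0,0],[0.255,0.005,0.45,0,0,0],[0.255,0.005,0.6,0,0,0],[0.255,0.005,0.7,0,0,0],[0.255,0.005,0.75,0,0,0],[0.255,0.005,0.765,0,0,0],[0.255,0.005,0.765,0,0,0]]' -1
python3 - <<'E'
from h import *
print(pose()[0].round(4)); rows([.4778,-.0281,.086],pose()[2]["ee_rot"][2])
E
```

```text
time: 7.5
tool_pos: [0.4779, -0.0284, 0.0872]
ee_rot: [-3.141, -0.001, 2.633]
wrist_force: [-0.1, -0.0, 0.6]
width: 0.0937
finger_force: 0.0
[ 0.4779 -0.0284  0.0872]
shift units [0.001 0.001 0.006] steps 0.028810444499628125
turn units [-0.001 -0.002  0.   ]
```

```bash
python3 -m handwheel '[[0,0,0,0,0,0],[0,0,0,0,0,0],[0,0,0,0,0,0],[0,0,0,0,0,0],[0,0,0,0,0,0],[0,0,0,0,0,0],[0,0,0,0,0,0],[0,0,0,0,0,0],[0,0,0,0,0,0],[0,0,0,0,0,0]]' 1
python3 -m handwheel '[[0,0,0,0,0,0],[0,0,0,0,0,0],[0,0,0,0,0,0],[0,0,0,0,0,0]]'
```

```text
time: 8.33
tool_pos: [0.478, -0.0286, 0.0874]
ee_rot: [-3.141, -0.0, 2.632]
wrist_force: [-0.7, -0.4, 1.0]
width: 0.0307
finger_force: 0.0
time: 8.67
tool_pos: [0.4779, -0.0289, 0.0874]
ee_rot: [-3.141, -0.0, 2.631]
wrist_force: [-1.4, -2.8, -0.4]
width: 0.0253
finger_force: 30.0
```

```bash
python3 -m handwheel '[[0,0,-0.006,0,0,0],[0,0,-0.012,0,0,0],[0,0,-0.018,0,0,0],[0,0,-0.024,0,0,0],[0,0,-0.03,0,0,0],[0,0,-0.03,0,0,0]]'
python3 -m handwheel '[[0,0,-0.006,0,0,0],[0,0,-0.012,0,0,0],[0,0,-0.018,0,0,0],[0,0,-0.024,0,0,0],[0,0,-0.03,0,0,0],[0,0,-0.03,0,0,0]]'
```

```text
time: 9.17
tool_pos: [0.4759, -0.0282, 0.0894]
ee_rot: [-3.139, -0.006, 2.631]
wrist_force: [3.1, -2.2, -20.2]
width: 0.0255
finger_force: 30.0
time: 9.67
tool_pos: [0.4801, -0.0285, 0.1028]
ee_rot: [3.139, 0.005, 2.632]
wrist_force: [0.9, -0.4, -2.5]
width: 0.0254
finger_force: 30.0
```

The seal has let go. I'll settle, then go to a 20 mm gap.

```bash
python3 -m handwheel '[[0,0,0,0,0,0],[0,0,0,0,0,0],[0,0,-0.015,0,0,0],[0,0,-0.03,0,0,0],[0,0,-0.04,0,0,0],[0,0,-0.04,0,0,0],[0,0,-0.04,0,0,0],[0,0,-0.04,0,0,0],[0,0,-0.04,0,0,0],[0,0,-0.04,0,0,0]]'
python3 - <<'E'
from h import *
a=viewer.snapshot("scene")[:,:,::-1]; b=viewer.snapshot("wrist")[:,:,::-1]
a=cv2.resize(a[190:310,220:400],(600,400),interpolation=cv2.INTER_CUBIC)
cv2.imwrite("pics/f.png",cv2.resize(np.hstack([a,cv2.resize(b,(533,400))]),(800,282)));print(pose()[0],robot.get_obs()["wrist_force"])
E
```

```text
time: 10.5
tool_pos: [0.478, -0.0286, 0.1072]
ee_rot: [-3.141, -0.0, 2.632]
wrist_force: [0.2, -0.7, -3.2]
width: 0.0257
finger_force: 30.0
[ 0.47801269 -0.02853017  0.1073164 ] [ 0.47372248  0.60726541 -2.73105344]
```

View pics/f.png

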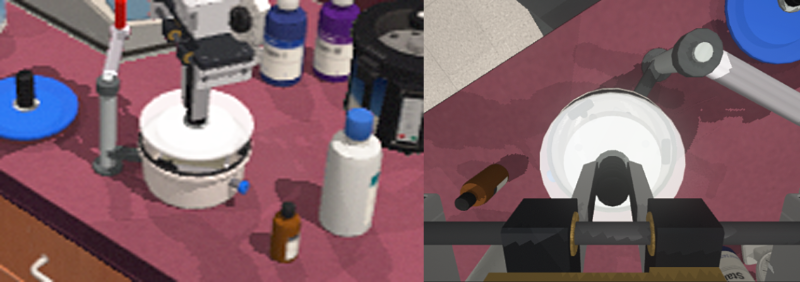

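Lid raised with a dark gap at (195,160), bottles upright, arm swung out. I'll check level in a closer crop.

```bash
python3 - <<'E'
from h import *
a=viewer.snapshot("scene")[:,:,::-1].copy()
x0,y0,s=270,220,11
m=cv2.resize(a[y0:y0+54,x0:x0+70],None,fx=s,fy=s,interpolation=cv2.INTER_CUBIC)
t=np.linspace(0,2*np.pi,90); c=viewer.calibration("scene")
for z,col in((.0655,(0,0,255)),(.0855,(0,200,0)),(.0935,(255,0,0))):
    for q in t:
        r=.072 if z<.07 else .071
        u,v=proj(0,np.array([.478+r*np.cos(q),-.0285+r*np.sin(q),z]),c)
        cv2.circle(m,(int((u-x0+.5)*s),int((v-y0+.5)*s)),2,col,-1)
cv2.imwrite("pics/g.png",m)
E
```

```text
(no output)
```

View pics/g.png

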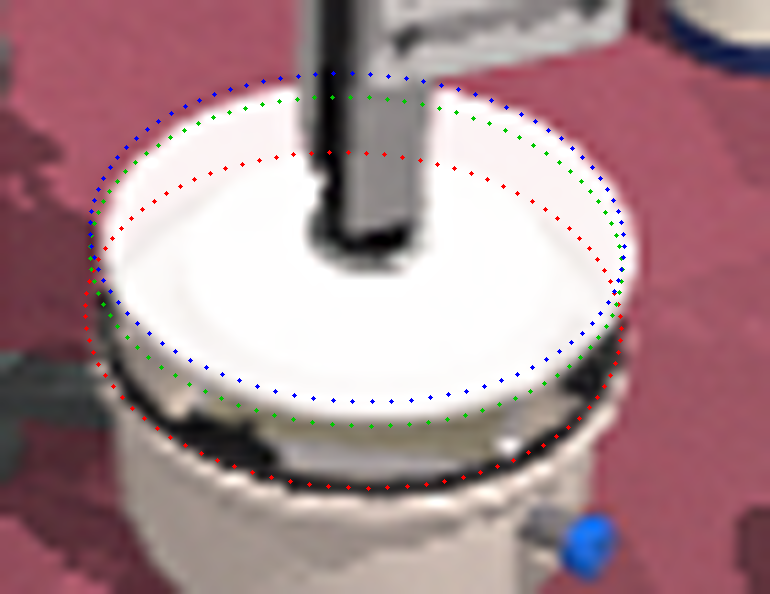

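The lid matches the overlay of a level lid with a 20 mm gap, apart from a uniform calibration offset of about 1 px.

```bash
python3 -c "
from bench import robot
print(robot.close_job())"
```

```text
the job is handed in; nothing more can be done
None
```

Job handed in at about 11 s: the hold-down arm is swung clear to about 1.6 rad, the seal is broken, and the lid is held level with a gap of about 20 mm; the arm went near none of the bottles, slide box or bud pot, and both bottles still looked upright at the end (I didn't re-check the slide box and bud pot).

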